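Isolate the carving turntable and offer up its clamp arm

TASK

Switch the turntable's rotary isolator off (red handle turned until its white stripe points at the green dot), then pick up the blue cast clamp arm by its balance point and carry it level to the turntable. Finish while holding it there, level and still, two to four centimetres clear above the brass stud, with its eye centred over the stud and its toe over the black square on the marble, ready to be lowered. Do not let it touch the turntable or the marble, and leave the other things on the bench where they are.

Things in the scene. Friction and masses are not known exactly. Their poses are not given: they have to be found in the camera images.
- clamp_arm: blue cast-iron clamp arm, loose, flat on the bench, 0.5 to 0.8 kg, 212 mm long along x, z up. Origin: middle of its length, at its underside. Eye at x = -80 mm, toe at x = +95 mm, joined by a straight bar 16 mm wide (y), clear from x = -56 to +84 mm, 12 to 34 mm above the underside. Heavier at the eye, it balances at x = -24 mm (56 mm from the eye's centre): hold it within 18 mm of there
- clamp_eye (a point): centre of the arm's eye, level with the arm's underside; the eye is a ring 48 mm across, 36 mm tall, with a vertical 22 mm hole; axes as the arm (+x to the toe)
- clamp_toe (a point): centre of the underside of the arm's steel toe, a foot 22 x 22 mm as low as the eye, 175 mm from clamp_eye along the arm's +x; axes as the arm
- turntable: fixed motor turntable, aluminium disc 260 mm across, 35 mm high; origin under its centre, z up. At x = -80 mm a dark collar 40 mm across, 73 mm above the bench, bearing the brass stud; on the other half a marble relief, x = 30 to 115 mm, 110 mm wide in y, its top 73 mm above the bench (two carved bosses rise to 79 mm)
- stud_tip (a point): top of the brass clamp stud, 14 mm across, tip 113 mm above the bench; x axis points to the toe spot
- toe_spot (a point): black 22 mm square on top of the marble (73 mm above the bench) where the toe belongs, 175 mm from the stud along the turntable's +x
- isolator_box: fixed grey box 90 x 90 x 58 mm with a yellow plate on top; origin under its centre, z up. On the plate, a red dot (on) in its +x direction and a green dot (off) 80 degrees counter-clockwise of it seen from above
- isolator (a joint): turn of the red isolator handle about its vertical axis, rad: 0 = on (white stripe at the red dot), 1.4 = off (at the green dot); starts on. It grows counter-clockwise seen from above, about +z. Past the middle it springs by itself to the nearer end stop and stays there; about 0.1 N m turns it
- isolator_grip (a point): point on the handle's turning axis, 96 mm above the bench, at which to grip it: a red bar 56 mm long along this frame's x, 14 mm wide, its top 104 mm and its foot (a black disc 52 mm across) 72 mm above the bench; the white stripe is on its +x half
- hammer: bystander, not to be moved: stone hammer, wooden handle 250 mm long, dark steel head
- brush: bystander, not to be moved: flat dusting brush, 190 mm long, wooden handle
- flat_chisel: bystander, not to be moved: dark steel stone chisel, 180 mm long, lying flat
- claw_chisel: bystander, not to be moved: copper-coloured stone chisel, 180 mm long, lying flat
- cup: bystander, not to be moved: white drinking cup, 80 mm across, 105 mm tall
- offcut: bystander, not to be moved: loose marble offcut 75 x 55 x 35 mm
There are look-alikes about, which are no part of the job. Of the things shaped like the clamp_arm, the blue one is meant. What is shaped like the isolator_box but orange is not meant.

How it is judged:
By the outcome, as a careful person would: the job done as asked, in the order asked, and still so for the second after the job is handed in, while the arm keeps its last pose, push and grip.
It also fails if it takes over 59 s, if anything falls off the work surface, if the arm or the gripper's body presses on something with over 40 N, if the wrist force passes 120 N, or if a joint passes its speed limit or range.

ROBOT

A 7-joint arm with a two-finger parallel gripper is mounted at the origin on the work surface. World frame = base frame: x ahead of the robot, y to its left, z up, the work surface at z = 0. Lengths are in m, angles in rad, forces in N, time in s.
With the tool pointing down it reaches from about 0.35 to 0.9 m from the base axis. Payload 8.1 kg.
Tool frame: the origin (TCP) lies midway between the tips of the shut fingers; the grasp point (between the pads) lies 19 mm behind it; z points along the fingers, y is the line along which they close (so a half turn about z gives the same grasp; the last joint's range is limited). The gripper opens to 92 mm and grips with 3 to 60 N. Pads are 19 mm wide; open, the fingers measure 130 mm over their backs; the gripper's body (75 mm by 190 mm) begins 47 mm behind the grasp point.
Start: joints at [-1.334, 0.434, 0.025, 1.573, -0.012, 1.134, -0.075], TCP at [0.208, 0.589, 0.227] pointing down, gripper open.
Joint ranges: [-2.62, 2.62], [-0.44, 2.09], [-1.27, 1.32], [0.08, 2.57], [-1.32, 4.46], [0.12, 2], [-2.74, 2.74]. Speed limits (rad/s): [2.22, 2.22, 3.01, 3.01, 3.14, 3.14, 3.14].

INTERFACE

Orientations are given as a rotation vector (axis times angle).
In Python, from cell import arm gives the robot as it stands.
- The arm moves only by the tool carry_out, never from a script. Its arguments are lists of equal length, an entry for each row: "claw": the finger opening in cm, from 0 to 9.18; "delta_pos": the shift along the tool's x, y, z in cm, a list of three; "angular": the turn, a rotation vector about the tool's x, y, z in rad, a list of three. In form: {"claw": [claw, ...], "delta_pos": [[dx, dy, dz], ...], "angular": [[ax, ay, az], ...]}. A call has 1 to 20 rows; each row shifts and turns the commanded pose from where the row before left it, along the tool's axes as they then stand; what a row does not reach is not made up. A row lasts 1/10 s, in which the tool goes at most 50 mm and 8.59 degrees, less where a joint would pass 70% of its speed; a pose out of reach is approached as far as the arm can. A call with a gripper value outside its range is refused whole. The fingers move at their own pace and stop on an object; "force" is the grip in N (left out, the last holds). Time passes only in rows, so rows that do not move let the fingers close. It gives the time, the measured TCP pose, the force, the opening and the grip force at its end, in the units of the state.
- arm.observe(): the state, without advancing time (a new reading comes with each control period).
- arm.get_image(name): name is "scene" or "top" or "wrist"; returns a dict with "frame" (384x512x3 uint8, red, green, blue), "mtx" (3x3 intrinsics, pixels), "T" (4x4, takes a point from camera to world coordinates). Camera axes: x right, y down, z forward; pixel columns grow to the right and rows downward; lengths in m; the calibration is good to about 2 mm. A picture is of the moment at which its call begins. There is no depth.
- arm.sign_off(): hands the job in; it is judged then, once.
Trained networks look in a picture, given as the dict that the camera call returned (one of the last four; its "shot" number tells which), for a name from the list of things; names that differ only in an ending like _2 or _b are one class to them, and where a whole thing is asked for, a point or a joint stands for the part that bears it (a point fixed in the world has none). Each returns a list of dicts, best first, with "conf" (0 to 1); they miss things now and then, are a little off and sometimes report something else, mostly with a low value. They report only what shows in the picture. A call takes as long as a camera call. They do not tell look-alikes from the thing itself.
- arm.look_for(label, picture): "centre" ([column, row] as shares, 0 to 1, of the picture: columns of its width, rows of its height, amid what is visible of it).
- arm.trace(label, picture): "region" (384x512 bool, what is visible of it) and "centre" ([column, row] as shares, 0 to 1, of the picture: columns of its width, rows of its height, amid what is visible of it).
- arm.place_of(label, picture): "centre" ([column, row] as shares, 0 to 1, of the picture: columns of its width, rows of its height: a listed point, or the origin of a listed thing).
The state is a dict: "clock": time; "joints": joint angles; "dq": joint speeds; "joint_efforts": joint torques, N m; "position": TCP position; "ee_rot": TCP orientation; "force": force on the tool from outside, world axes, zero at the start; "ft_torque": the same for the moment, N m; "width": opening from 0.0 (shut) to 1.0 (fully open); "gripper_force": force on a finger pad.
Only numpy, scipy, OpenCV 4.12 (cv2) and the standard library are available. Lean on these libraries where they do the work, as an engineer would, in place of code of your own. Each camera call takes 0.05 s, during which the arm holds its last target. There are 200 camera calls.

## Working session

There is one attempt and no reset: what is moved stays moved. The work goes in short steps, Python scripts to look and compute and a tool call to move; the robot and the scene stay as the last step left them, time stands still between calls to the robot, and variables do not carry over. Pictures are saved under pics/ and viewed, at most 10 in all, crops included, and the job is handed in when it is done.

Besides the shell and the picture viewer there is one more tool, called after "Emit:" by a JSON object that holds its "api" and its "payload". carry_out: Moves the arm, as the interface text tells. Its arguments: {"type":"object","properties":{"claw":{"type":"array","items":{"type":"number"}},"delta_pos":{"type":"array","items":{"type":"array","items":{"type":"number"}}},"angular":{"type":"array","items":{"type":"array","items":{"type":"number"}}},"force":{"type":"number"}},"required":["claw","delta_pos","angular"]}

```bash
mkdir -p pics; ls
cat > h.py <<'E'
import numpy as np, cv2
from cell import arm
from scipy.spatial.transform import Rotation as R
def ray(p,px,z):
    K=np.array(p["mtx"]);T=np.array(p["T"])
    d=T[:3,:3]@np.linalg.inv(K)@[px[0],px[1],1.]
    o=T[:3,3]; return o+d*(z-o[2])/d[2]
def proj(p,X):
    T=np.linalg.inv(np.array(p["T"]));c=T[:3,:3]@np.array(X)+T[:3,3];c=np.array(p["mtx"])@c;return c[:2]/c[2]
def save(p,n,box=None,s=1):
    f=p["frame"][:,:,::-1]
    if box: f=f[box[1]:box[3],box[0]:box[2]]
    cv2.imwrite("pics/"+n,cv2.resize(f,None,fx=s,fy=s,interpolation=cv2.INTER_CUBIC))
E
python3 - <<'E'
from h import *
t=arm.get_image("top");s=arm.get_image("scene")
np.save("top.npy",t,allow_pickle=True)
a=cv2.resize(t["frame"],(800,600));save(t,"top.png",None,1.56);save(s,"scene.png",None,1.56)
zs=dict(clamp_arm=0,clamp_eye=0,clamp_toe=0,turntable=0,stud_tip=.113,toe_spot=.073,isolator_box=0,isolator_grip=.096)
for p,n in((t,"top"),(s,"scene")):
  for l,z in zs.items():
    for d in arm.place_of(l,p)[:3]:
      px=np.array(d["centre"])*[512,384]; print(n,l,round(d["conf"],2),px.round(),ray(p,px,z).round(3))
print(arm.observe())
E
```

```text
pics
top clamp_arm 0.81 [372. 150.] [ 0.693 -0.392  0.   ]
top clamp_arm 0.7 [337. 203.] [ 0.513 -0.275  0.   ]
top clamp_arm 0.68 [345. 291.] [ 0.238 -0.296  0.   ]
top clamp_eye 0.88 [343. 318.] [ 0.156 -0.29   0.   ]
top clamp_eye 0.87 [336. 231.] [ 0.424 -0.271  0.   ]
top clamp_eye 0.78 [385. 130.] [ 0.764 -0.436  0.   ]
top clamp_toe 0.84 [333. 178.] [ 0.596 -0.264  0.   ]
top clamp_toe 0.62 [351. 259.] [ 0.335 -0.316  0.   ]
top clamp_toe 0.6 [358. 172.] [ 0.619 -0.343  0.   ]
top turntable 0.9 [167. 192.] [0.532 0.272 0.   ]
top turntable 0.4 [ 82. 189.] [0.537 0.546 0.   ]
top toe_spot 0.72 [160. 153.] [0.642 0.288 0.073]
top toe_spot 0.65 [163. 190.] [0.528 0.271 0.073]
top isolator_box 0.79 [246. 173.] [0.605 0.022 0.   ]
top isolator_box 0.61 [304. 169.] [ 0.622 -0.166  0.   ]
top isolator_grip 0.8 [303. 164.] [ 0.616 -0.153  0.096]
top isolator_grip 0.66 [248. 173.] [0.582 0.016 0.096]
scene clamp_arm 0.78 [211. 254.] [ 0.51  -0.271  0.   ]
scene clamp_arm 0.76 [238. 311.] [ 0.691 -0.4    0.   ]
scene clamp_arm 0.6 [139. 230.] [ 0.233 -0.306 -0.   ]
scene clamp_eye 0.97 
[... 752 characters left out ...]
258 0.096]
{'clock': 0.9, 'joints': array([-1.33359753,  0.43448638,  0.02499571,  1.57320607, -0.01157672,
        1.13400854, -0.07509387]), 'dq': array([ 0.00017203,  0.00106462, -0.00021369,  0.00095952,  0.0003895 ,
        0.00028755, -0.0006113 ]), 'joint_efforts': array([ 9.43554878e-04, -6.67664981e+01,  9.84241068e-01, -3.14808404e+01,
       -6.08528196e-02,  3.27358441e-02,  4.09575136e-05]), 'position': array([0.20834413, 0.58926009, 0.22674791]), 'ee_rot': array([5.31285490e-01, 3.09630826e+00, 5.29071231e-05]), 'force': array([-0.70444835, -0.05128396,  0.67393497]), 'ft_torque': array([-0.02378974,  0.04748102, -0.02963493]), 'gripper_force': 0.0, 'width': 1.0016740377665627}
```

View pics/top.png

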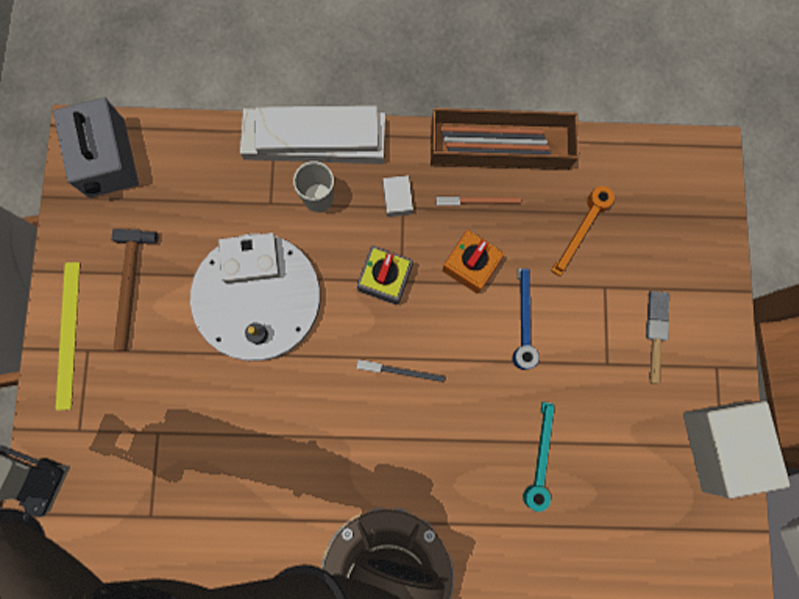

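View pics/scene.png

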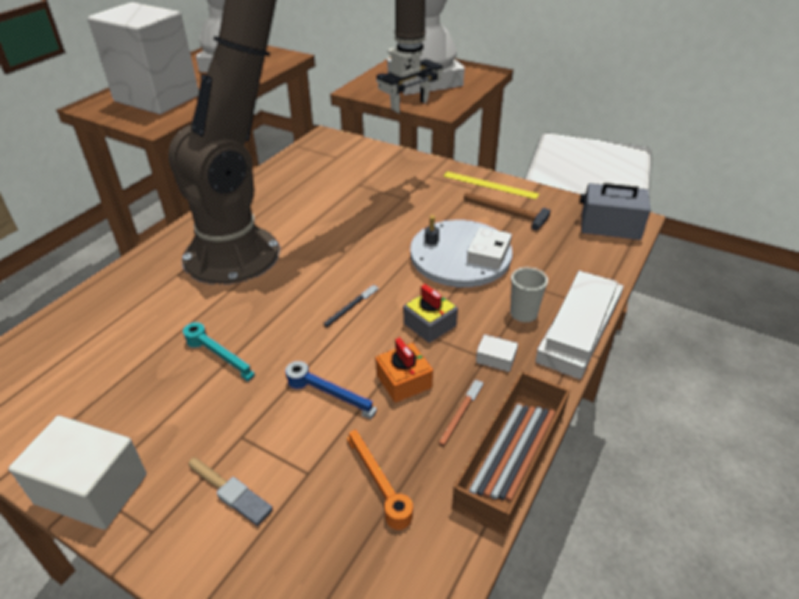

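Arm look-alikes in the top view (512-px scale): blue (337,203), teal (345,291), orange (372,150). I choose the blue one. Isolators: grey box with yellow plate (246,173), orange (304,169). I choose the grey one. I'll check both in one crop.

```bash
cat >> h.py <<'E'
def go(target,yaw=None,n=None):
    """tool-frame shift (cm) and turn about tool z for target; yaw = world angle of tool y (mod pi)"""
    o=arm.observe();r=R.from_rotvec(o["ee_rot"]);m=r.as_matrix()
    d=m.T@(np.array(target)-o["position"])*100
    y=np.arctan2(m[1,1],m[0,1]); t=0
    if yaw is not None: t=-((yaw-y+np.pi/2)%np.pi-np.pi/2)
    print("pos",o["position"].round(4),"tooly yaw",y.round(3),"tilt",np.degrees(m[:2,2]).round(2),"shift cm",d.round(2),"turn z",round(t,3),"j",o["joints"].round(2),"F",o["force"].round(1),"w",round(o["width"],3),"gf",round(o["gripper_force"],1),"t",o["clock"])
E
python3 - <<'E'
from h import *
t=np.load("top.npy",allow_pickle=True).item()
save(t,"crop.png",(220,140,350,245),6)
go([.50,.02,.28])
E
```

```text
pos [0.2083 0.5893 0.2267] tooly yaw 1.231 tilt [0. 0.] shift cm [-46.47 -43.95  -5.33] turn z 0 j [-1.33  0.43  0.02  1.57 -0.01  1.13 -0.08] F [-0.7 -0.1  0.7] w 1.002 gf 0.0 t 0.9
```

View pics/crop.png

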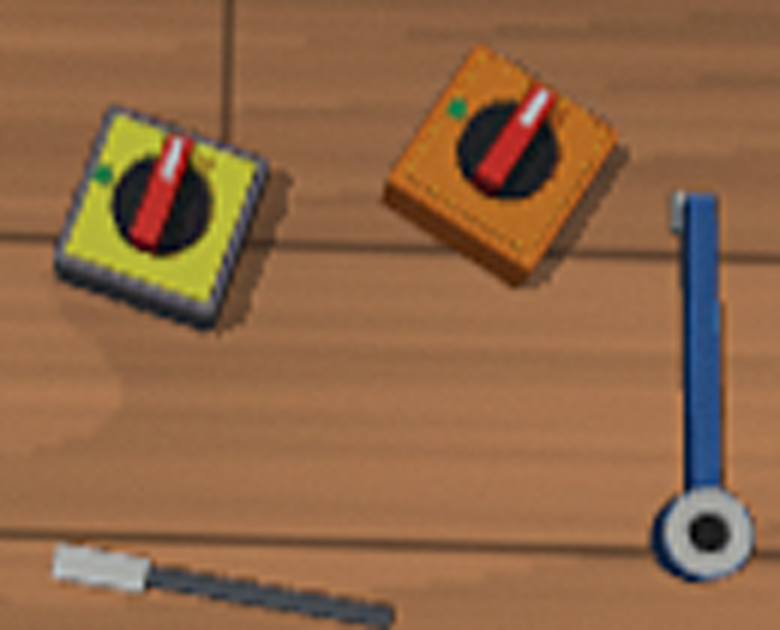

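The crop shows the grey box with its yellow plate at left, handle at crop (160,195), green dot upper left and stripe pointing up and slightly right. The blue arm is at right, eye at crop (708,532). Both choices hold. Next I move to a point just short of the isolator to get a wrist view.

Emit:
{"api": "carry_out", "payload": {"claw": [5,5,5,5,5,5,5,5,5,5,5,5,5,5,5,5,5,5,5], "delta_pos": [[-1.2,-1.2,-1],[-2.6,-2.5,-1],[-2.6,-2.5,-1],[-2.6,-2.5,-1],[-2.6,-2.5,-1],[-2.6,-2.5,-0.3],[-2.6,-2.5,0],[-2.6,-2.5,0],[-2.6,-2.5,0],[-2.6,-2.5,0],[-2.6,-2.5,0],[-2.6,-2.5,0],[-2.6,-2.5,0],[-2.6,-2.5,0],[-2.6,-2.5,0],[-2.6,-2.5,0],[-2.6,-2.5,0],[-2.6,-2.5,0],[-1.2,-1.2,0]], "angular": [[0,0,0],[0,0,0],[0,0,0],[0,0,0],[0,0,0],[0,0,0],[0,0,0],[0,0,0],[0,0,0],[0,0,0],[0,0,0],[0,0,0],[0,0,0],[0,0,0],[0,0,0],[0,0,0],[0,0,0],[0,0,0],[0,0,0]], "force": 20}}

```text
clock: 2.8
position: [0.4984, 0.0063, 0.2805]
ee_rot: [0.538, 3.094, -0.0]
force: [-0.0, -0.3, -0.3]
width: 0.546
gripper_force: 0.0
```

Run:
```python
from h import *
w=arm.get_image("wrist");t=arm.get_image("top")
save(w,"w1.png",None,1.5)
print(np.array(w["T"]).round(3))
for l,z in dict(isolator_box=0,isolator_grip=.096).items():
  for p in (w,t):
    for d in arm.place_of(l,p)[:2]:
      px=np.array(d["centre"])*[512,384]; print(l,round(d["conf"],2),px.round(),ray(p,px,z).round(4))
# red handle bar by colour, at z=.104
f=cv2.cvtColor(w["frame"],cv2.COLOR_RGB2HSV)
# handle hue: red, plus yellow plate at z=.058
for nm,lo,hi,z in(("red",(0,150,90),(6,255,255),.104),("yellow",(24,120,90),(35,255,255),.058)):
  m=cv2.inRange(f,lo,hi)
  n,lab,st,ce=cv2.connectedComponentsWithStats(m)
  for i in range(1,n):
    if st[i,4]>150:
      pts=np.argwhere(lab==i)[:,::-1].astype(np.float32)
      r=cv2.minAreaRect(pts);c=[ray(w,q,z)[:2] for q in cv2.boxPoints(r)]
      c=np.array(c);e=[c[1]-c[0],c[2]-c[1]]
      print(nm,st[i],"ctr",c.mean(0).round(4),[ (np.linalg.norm(v).round(4),np.degrees(np.arctan2(v[1],v[0])).round(1)) for v in e])
go([.595,.018,.2])
```

```text
[[ 0.337  0.903  0.268  0.427]
 [ 0.942 -0.323 -0.096  0.031]
 [ 0.     0.285 -0.959  0.438]
 [ 0.     0.     0.     1.   ]]
isolator_box 0.9 [284. 203.] [0.5827 0.0189 0.    ]
isolator_box 0.46 [221.  98.] [ 0.3926 -0.0179  0.    ]
isolator_box 0.66 [300. 169.] [ 0.6211 -0.1532  0.    ]
isolator_grip 0.64 [290. 230.] [0.5875 0.0168 0.096 ]
isolator_grip 0.49 [112. 217.] [ 0.4905 -0.199   0.096 ]
isolator_grip 0.5 [306. 162.] [ 0.6218 -0.1589  0.096 ]
red [285 205  13  45 454] ctr [0.5806 0.0199] [(np.float64(0.0153), np.float64(70.3)), (np.float64(0.0623), np.float64(-17.5))]
yellow [ 262  192   55   52 1317] ctr [0.5866 0.0202] [(np.float64(0.0771), np.float64(70.3)), (np.float64(0.0806), np.float64(-16.4))]
pos [0.4974 0.0115 0.2799] tooly yaw 1.232 tilt [-0.01  0.05] shift cm [-8.99  3.85  7.99] turn z 0 j [-0.5   0.18  0.44  1.82 -0.08  1.16  1.2 ] F [ 1.   0.  -0.3] w 0.544 gf 0.0 t 3.1
```

View pics/w1.png

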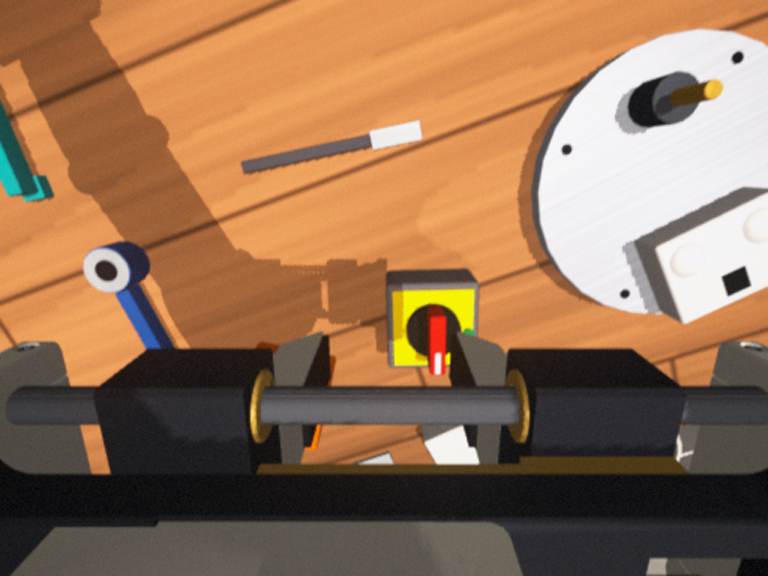

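Run:
```python
from h import *
go([.586,.0195,.079],np.radians(73))
```

```text
pos [0.4974 0.0115 0.2799] tooly yaw 1.232 tilt [-0.01  0.05] shift cm [-8.1   3.68 20.09] turn z -0.042 j [-0.5   0.18  0.44  1.82 -0.08  1.16  1.2 ] F [ 1.   0.  -0.3] w 0.544 gf 0.0 t 3.1
```

Emit:
{"api": "carry_out", "payload": {"claw": [5,5,5,5,5,5,5], "delta_pos": [[-1.6,0.74,2],[-1.6,0.74,2.5],[-1.6,0.74,2.5],[-1.6,0.74,2.5],[-1.7,0.72,2],[0,0,1],[0,0,0]], "angular": [[0,0,-0.02],[0,0,-0.02],[0,0,0],[0,0,0],[0,0,0],[0,0,0],[0,0,0]]}}

```text
clock: 3.8
position: [0.5848, 0.0216, 0.1533]
ee_rot: [-0.467, -3.103, 0.001]
force: [-0.4, -0.3, 0.7]
width: 0.544
gripper_force: 0.0
```

Run:
```python
from h import *
w=arm.get_image("wrist");save(w,"w2.png",None,1.5)
f=cv2.cvtColor(w["frame"],cv2.COLOR_RGB2HSV)
for nm,lo,hi,z in(("red",(0,150,90),(6,255,255),.104),("yellow",(24,120,90),(35,255,255),.058)):
  m=cv2.inRange(f,lo,hi)
  n,lab,st,ce=cv2.connectedComponentsWithStats(m)
  for i in range(1,n):
    if st[i,4]>100:
      pts=np.argwhere(lab==i)[:,::-1].astype(np.float32)
      r=cv2.minAreaRect(pts);c=np.array([ray(w,q,z)[:2] for q in cv2.boxPoints(r)]);e=[c[1]-c[0],c[2]-c[1]]
      print(nm,st[i],"ctr",c.mean(0).round(4),c.round(3).tolist(),[ (np.linalg.norm(v).round(4),np.degrees(np.arctan2(v[1],v[0])).round(1)) for v in e])
print("tcp px",proj(w,arm.observe()["position"]), proj(w,[.586,.0195,.104]))
go([.586,.0195,.079],np.radians(73))
```

```text
red [250 171  19  71 963] ctr [0.5827 0.0204] [[0.608, 0.004], [0.553, 0.023], [0.558, 0.036], [0.613, 0.018]] [(np.float64(0.0581), np.float64(160.3)), (np.float64(0.0137), np.float64(70.8))]
yellow [ 217  153   86   80 3715] ctr [0.586  0.0204] [[0.537, -0.005], [0.56, 0.069], [0.636, 0.049], [0.611, -0.031]] [(np.float64(0.0776), np.float64(72.9)), (np.float64(0.0785), np.float64(-14.6))]
tcp px [260.29120786 238.03681326] [258.28999885 211.30257931]
pos [0.5852 0.0213 0.1545] tooly yaw 1.272 tilt [-0.1  0. ] shift cm [-0.14 -0.15  7.55] turn z -0.002 j [-0.41  0.46  0.4   1.78 -0.21  0.95  1.35] F [-0.2 -0.   0.7] w 0.544 gf 0.0 t 3.85
```

View pics/w2.png

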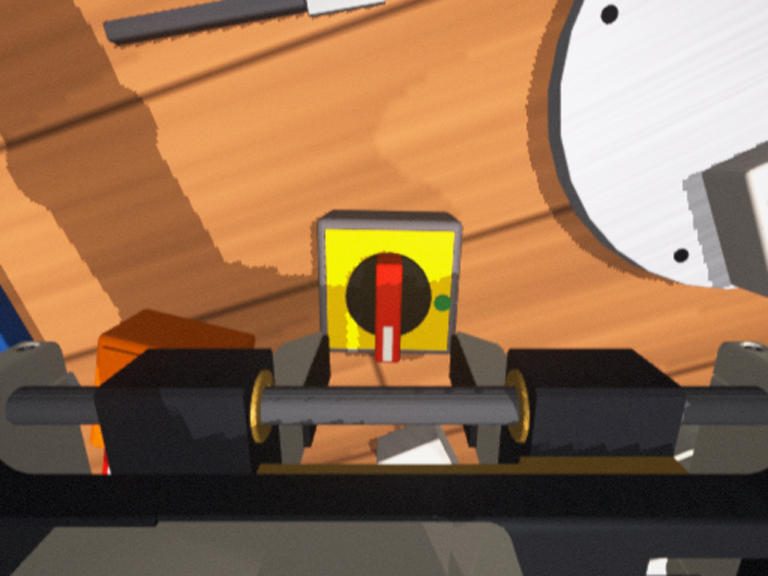

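The wrist view shows the red bar at (388,305) centred between the fingers, stripe at the lower end and green dot at (442,302). I descend, grip and turn it.

Emit:
{"api": "carry_out", "payload": {"claw": [5,5,5,5,1,1,1,1,1,1], "delta_pos": [[0.08,-0.16,2],[0,0,2.5],[0,0,2],[0,0,1],[0,0,0],[0,0,0],[0,0,0],[0,0,0],[0,0,0],[0,0,0]], "angular": [[0,0,0],[0,0,0],[0,0,0],[0,0,0],[0,0,0],[0,0,0],[0,0,0],[0,0,0],[0,0,0],[0,0,0]], "force": 15}}

```text
clock: 4.85
position: [0.5858, 0.0203, 0.0804]
ee_rot: [0.468, 3.105, 0.002]
force: [0.3, 2.5, 4.6]
width: 0.153
gripper_force: 15.0
```

Emit:
{"api": "carry_out", "payload": {"claw": [1,1,1,1,1,1,1,1,1,1,1,1,1], "delta_pos": [[0,0,0],[0,0,0],[0,0,0],[0,0,0],[0,0,0],[0,0,0],[0,0,0],[0,0,0],[0,0,0],[0,0,0],[0,0,0],[0,0,0],[0,0,0]], "angular": [[0,0,-0.06],[0,0,-0.12],[0,0,-0.12],[0,0,-0.12],[0,0,-0.12],[0,0,-0.12],[0,0,-0.12],[0,0,-0.12],[0,0,-0.12],[0,0,-0.12],[0,0,-0.12],[0,0,-0.12],[0,0,0]]}}

```text
clock: 6.15
position: [0.5854, 0.0212, 0.0804]
ee_rot: [-1.621, 2.689, 0.002]
force: [-1.1, 5.6, 6.9]
width: 0.149
gripper_force: 15.0
```

Run:
```python
from h import *
go([.586,.0195,.28]); print(arm.observe()["ft_torque"])
```

```text
pos [0.5854 0.0212 0.0804] tooly yaw 2.656 tilt [0.04 0.12] shift cm [  0.08  -0.13 -19.96] turn z 0 j [-0.11  0.53 -0.02  1.83  0.01  0.78  2.52] F [-1.1  5.6  6.9] w 0.149 gf 15.0 t 6.15
[ 1.51304701  0.54387101 -0.05715826]
```

Emit:
{"api": "carry_out", "payload": {"claw": [4,4,4,4,4,4,4,4,4,4], "delta_pos": [[0,0,0],[0,0,0],[0,0,0],[0,0,-1],[0,0,-3],[0,0,-4],[0,0,-4],[0,0,-4],[0,0,-3],[0,0,-1]], "angular": [[0,0,0],[0,0,0],[0,0,0],[0,0,0],[0,0,0.02],[0,0,0.12],[0,0,0.12],[0,0,0.12],[0,0,0.12],[0,0,0.12]]}}

```text
clock: 7.15
position: [0.5865, 0.0194, 0.2844]
ee_rot: [-0.707, 3.055, -0.001]
force: [-0.1, -0.3, -0.2]
width: 0.437
gripper_force: 0.0
```

Run:
```python
from h import *
t=arm.get_image("top");w=arm.get_image("wrist")
a=cv2.resize(t["frame"],(512,384));save(w,"w3.png");
im=np.hstack([cv2.resize(w["frame"],(480,360)),cv2.resize(t["frame"][140:210,220:280],(309,360))]);cv2.imwrite("pics/c3.png",im[:,:,::-1])
go([.48,-.272,.28],np.pi/2)
```

```text
pos [0.5861 0.0195 0.2824] tooly yaw 2.029 tilt [0.24 0.03] shift cm [ 22.41 -21.46   0.18] turn z 0.458 j [-0.23  0.33  0.15  1.6  -0.05  1.21  1.95] F [ 1.1  0.8 -1.1] w 0.434 gf 0.0 t 7.25
```

View pics/c3.png

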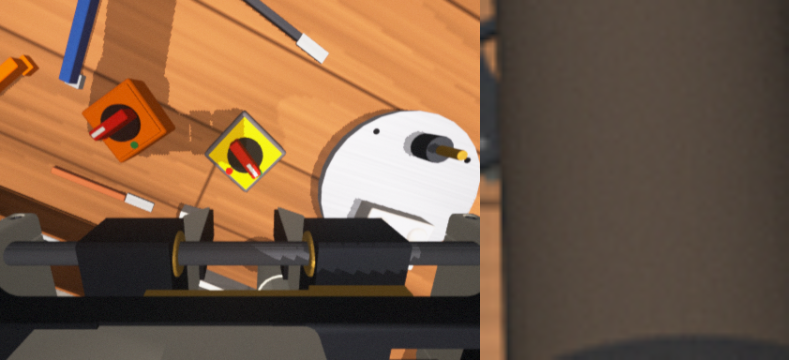

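The wrist picture shows the stripe at (255,175), pointing away from the red dot at (229,171) to where the green dot was, so the isolator is off. On to the blue arm.

Emit:
{"api": "carry_out", "payload": {"claw": [5,5,5,5,5,5,5,5,5,5,5,5,5,5,5,5], "delta_pos": [[1.3,-1,0],[2.6,-2,0],[2.6,-2,0],[2.6,-2,0],[2.6,-2,0],[2.6,-2,0],[2.6,-2,0],[2.6,-2,0],[2.6,-2,0],[2.6,-1.9,0],[1.3,-0.8,0],[0,0,0],[0,0,0],[0,0,0],[0,0,0],[0,0,0]], "angular": [[0,0,0],[0,0,0],[0,0,0],[0,0,0],[0,0,0],[0,0,0],[0,0,0],[0,0,0],[0,0,0],[0,0,0],[0,0,0.06],[0,0,0.12],[0,0,0.12],[0,0,0.12],[0,0,0.04],[0,0,0]]}}

```text
clock: 8.85
position: [0.439, -0.272, 0.2789]
ee_rot: [-0.001, -3.14, -0.001]
force: [0.1, -0.5, 0.1]
width: 0.544
gripper_force: 0.0
```

```bash
cat > m.py <<'E'
from h import *
def blue(p,z):
    f=cv2.cvtColor(p["frame"],cv2.COLOR_RGB2HSV);m=cv2.inRange(f,(105,130,40),(122,255,255))
    n,lab,st,ce=cv2.connectedComponentsWithStats(m);i=1+np.argmax(st[1:,4])
    return lab==i,st[i]
E
python3 - <<'E'
from m import *
w=arm.get_image("wrist");t=arm.get_image("top");save(w,"w4.png",None,1.5)
t0=np.load("top.npy",allow_pickle=True).item()
for p in(w,t0):
  m,st=blue(p,.034);print(st)
  ys,xs=np.nonzero(m);g=np.array([ray(p,(x,y),.034)[:2] for x,y in zip(xs,ys)])
  u=np.linspace(g[:,0].min(),g[:,0].max(),12)
  for a,b in zip(u,u[1:]):
    k=g[(g[:,0]>=a)&(g[:,0]<b)]; print(((a+b)/2).round(3),k[:,1].min().round(4),k[:,1].max().round(4),end=" | ")
  print()
for l,z in dict(clamp_arm=0,clamp_eye=0,clamp_toe=0).items():
  for p in (w,t):
    for d in arm.place_of(l,p)[:2]:
      px=np.array(d["centre"])*[512,384]; print(l,round(d["conf"],2),px.round(),ray(p,px,z).round(4))
go([.48,-.272,.2],np.pi/2)
E
```

```text
[259 172   9  86 766]
0.458 -0.2733 -0.2614 | 0.471 -0.2733 -0.2613 | 0.484 -0.2733 -0.2612 | 0.497 -0.2733 -0.2611 | 0.51 -0.2733 -0.261 | 0.522 -0.2733 -0.2609 | 0.535 -0.2733 -0.2608 | 0.548 -0.2733 -0.2607 | 0.561 -0.2734 -0.2606 | 0.574 -0.2734 -0.2605 | 0.586 -0.2734 -0.2604 | 
[334 173   6  49 270]
0.458 -0.2731 -0.2573 | 0.472 -0.2732 -0.2574 | 0.486 -0.2734 -0.2575 | 0.5 -0.2735 -0.2577 | 0.514 -0.2736 -0.2578 | 0.528 -0.2738 -0.2579 | 0.542 -0.2739 -0.258 | 0.556 -0.2709 -0.2581 | 0.57 -0.2711 -0.2583 | 0.584 -0.2712 -0.2584 | 0.598 -0.2713 -0.2585 | 
clamp_arm 0.94 [266. 201.] [ 0.5088 -0.2626  0.    ]
clamp_arm 0.85 [242.   9.] [ 0.2311 -0.2969  0.    ]
clamp_arm 0.97 [373. 152.] [ 0.6877 -0.3957  0.    ]
clamp_arm 0.21 [206. 125.] [0.7635 0.1596 0.    ]
clamp_eye 0.75 [258. 151.] [ 0.4259 -0.2744  0.    ]
clamp_eye 0.76 [339. 233.] [ 0.4181 -0.2794  0.    ]
clamp_eye 0.74 [385. 128.] [ 0.7713 -0.4377  0.    ]
clamp_toe 0.78 [234.  89.] [ 0.3337 -0.31    0.    ]
clamp_toe 0.64 [262. 253.] [ 0.6048 -0.2678  0.    ]
clamp_toe 0.61 [333. 180.] [ 0.59  -0.263  0.   ]
clamp_toe 0.56 [357. 167.] [ 0.6348 -0.3402  0.    ]
pos [ 0.4396 -0.2725  0.2797] tooly yaw 1.571 tilt [-0.    0.01] shift cm [-4.04  0.04  7.97] turn z 0.0 j [ 0.15  0.21  0.37  1.78 -0.08  1.17  2.12] F [0.3 0.7 0.4] w 0.543 gf 0.0 t 9.25
```

View pics/w4.png

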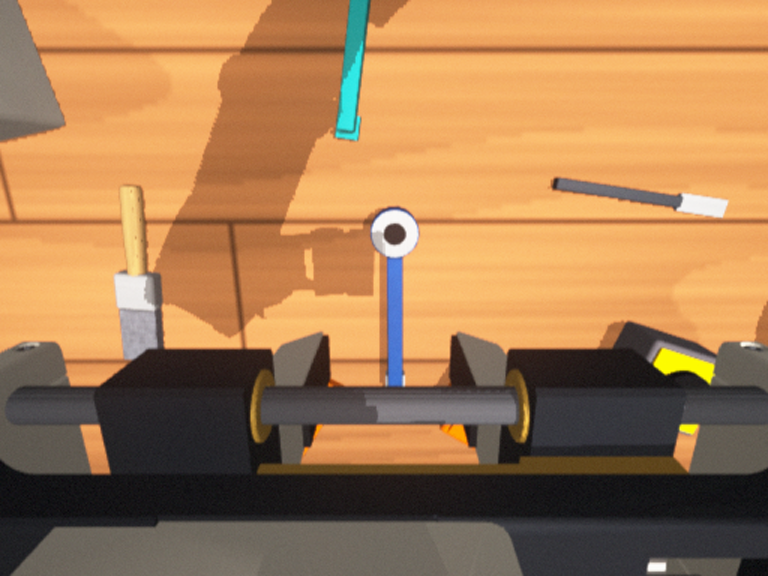

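Run:
```python
from h import *
w=arm.get_image("wrist")
f=cv2.cvtColor(w["frame"],cv2.COLOR_RGB2HSV)[130:180,240:290]
m=cv2.inRange(f,(0,0,110),(179,70,255))
m=cv2.morphologyEx(m,cv2.MORPH_OPEN,np.ones((3,3)))
n,l,st,c=cv2.connectedComponentsWithStats(m);i=1+np.argmax(st[1:,4])
cs,_=cv2.findContours((l==i).astype(np.uint8),cv2.RETR_EXTERNAL,cv2.CHAIN_APPROX_NONE)
e=cv2.fitEllipse(max(cs,key=len));px=np.array(e[0])+[240,130];print(e,px,ray(w,px,.036))
go([.48,-.2675,.006],np.pi/2)
```

```text
((23.173870086669922, 24.572376251220703), (31.0882568359375, 32.0269775390625), 80.76641845703125) [263.17387009 154.57237625] [ 0.42678364 -0.26793776  0.036     ]
pos [ 0.4396 -0.2725  0.2797] tooly yaw 1.571 tilt [0. 0.] shift cm [-4.04  0.5  27.37] turn z 0.0 j [ 0.15  0.21  0.37  1.78 -0.08  1.17  2.12] F [ 0.4 -0.6 -0.5] w 0.544 gf 0.0 t 9.3
```

Emit:
{"api": "carry_out", "payload": {"claw": [5,5,5,5,5,5,5,5,5,5,5,5], "delta_pos": [[-1,0.1,2],[-1.1,0.1,3],[-1.1,0.1,3.5],[-1.05,0.1,3.5],[0,0.1,3.5],[0,0,3.5],[0,0,3],[0,0,2],[0,0,1.5],[0,0,1],[0,0,0.6],[0,0,0]], "angular": [[0,0,0],[0,0,0],[0,0,0],[0,0,0],[0,0,0],[0,0,0],[0,0,0],[0,0,0],[0,0,0],[0,0,0],[0,0,0],[0,0,0]]}}

```text
clock: 10.5
position: [0.482, -0.2674, 0.0084]
ee_rot: [0.0, -3.141, -0.0]
force: [-0.6, 0.6, 0.2]
width: 0.547
gripper_force: 0.0
```

Run:
```python
from h import *
go([.482,-.2675,.006],np.pi/2)
```

```text
pos [ 0.482  -0.2674  0.0084] tooly yaw 1.571 tilt [-0.03  0.02] shift cm [ 0.   -0.01  0.24] turn z 0.0 j [ 0.23  0.6   0.25  1.98 -0.26  0.59  2.22] F [-0.6  0.6  0.2] w 0.547 gf 0.0 t 10.5
```

Close with a firm grip, wait, then lift slowly.

Emit:
{"api": "carry_out", "payload": {"claw": [5,1,1,1,1,1,1,1,1,1,1,1,1,1,1,1,1,1], "delta_pos": [[0,0,0.25],[0,0,0],[0,0,0],[0,0,0],[0,0,0],[0,0,0],[0,0,0],[0,0,-0.3],[0,0,-0.7],[0,0,-1.2],[0,0,-2],[0,0,-3],[0,0,-4],[0,0,-4],[0,0,-4],[0,0,-3],[0,0,-1],[0,0,0]], "angular": [[0,0,0],[0,0,0],[0,0,0],[0,0,0],[0,0,0],[0,0,0],[0,0,0],[0,0,0],[0,0,0],[0,0,0],[0,0,0],[0,0,0],[0,0,0],[0,0,0],[0,0,0],[0,0,0],[0,0,0],[0,0,0]], "force": 50}}

```text
clock: 12.3
position: [0.4825, -0.2677, 0.2394]
ee_rot: [0.0, 3.139, -0.001]
force: [-0.1, 0.3, -7.4]
width: 0.175
gripper_force: 50.0
```

Run:
```python
from h import *
go([.505,.2,.25],np.pi/2); print(arm.observe()["ft_torque"])
t0=np.load("top.npy",allow_pickle=True).item()
```

```text
pos [ 0.4825 -0.2677  0.2394] tooly yaw 1.571 tilt [ 0.14 -0.04] shift cm [-2.26 46.77 -1.08] turn z -0.0 j [ 0.13  0.31  0.36  1.76 -0.12  1.09  2.11] F [-0.1  0.3 -7.4] w 0.175 gf 50.0 t 12.3
[0.00709755 0.03298261 0.02500841]
```

Emit:
{"api": "carry_out", "payload": {"claw": [1,1,1,1,1,1,1,1,1,1,1,1,1,1,1,1,1,1,1,1], "delta_pos": [[0,0.7,-0.5],[0,1.6,-1],[0,2.6,-1],[0,2.7,-0.5],[0,2.7,0],[0,2.7,0],[0,2.7,0],[0,2.7,0],[0,2.7,0],[0,2.7,0],[0,2.7,0],[0,2.7,0],[0,2.7,0],[0,2.7,0],[0,2.7,0],[0,2.7,0],[0,2.4,0],[0,1.5,0],[0,0.7,0],[0,0,0]], "angular": [[0,0,0],[0,0,0],[0,0,0],[0,0,0],[0,0,0],[0,0,0],[0,0,0],[0,0,0],[0,0,0],[0,0,0],[0,0,0],[0,0,0],[0,0,0],[0,0,0],[0,0,0],[0,0,0],[0,0,0],[0,0,0],[0,0,0],[0,0,0]]}}

```text
clock: 14.3
position: [0.4816, 0.1788, 0.2674]
ee_rot: [0.002, -3.14, 0.001]
force: [-0.7, -0.1, -6.8]
width: 0.167
gripper_force: 50.0
```

Run:
```python
from h import *
w=arm.get_image("wrist");t=arm.get_image("top");s=arm.get_image("scene");save(w,"w5.png",None,1.5)
for l,z in dict(stud_tip=.113,toe_spot=.073,turntable=0).items():
  for n,p in (("w",w),("t",t),("s",s)):
    for d in arm.place_of(l,p)[:2]:
      px=np.array(d["centre"])*[512,384]; print(n,l,round(d["conf"],2),px.round(1),ray(p,px,z).round(4))
for d in arm.place_of("clamp_eye",w)[:2]: print(d["conf"],np.array(d["centre"])*[512,384])
go([.505,.28,.25],np.pi/2)
```

```text
w stud_tip 0.75 [339.3 153.5] [0.4531 0.2677 0.113 ]
s stud_tip 0.9 [277.9 135.9] [0.4513 0.2859 0.113 ]
s stud_tip 0.63 [291.7 265.4] [ 0.786  -0.2656  0.113 ]
w toe_spot 0.65 [136.5 254.1] [0.6025 0.0039 0.073 ]
s toe_spot 0.87 [318.3 155.4] [0.6239 0.2964 0.073 ]
s toe_spot 0.41 [334.  195.9] [0.7653 0.1048 0.073 ]
w turntable 0.58 [320.8 196.6] [0.5397 0.2763 0.    ]
t turntable 0.73 [246.3 177.3] [0.5894 0.0199 0.    ]
t turntable 0.44 [185.9 149.4] [0.6768 0.2202 0.    ]
s turntable 0.73 [293.4 166.4] [0.5323 0.2735 0.    ]
pos [0.4821 0.1784 0.2683] tooly yaw 1.571 tilt [0. 0.] shift cm [-2.29 10.16  1.83] turn z 0.0 j [-0.53  0.22  0.09  1.78 -0.02  1.14  1.13] F [ 0.5 -0.7 -7. ] w 0.172 gf 50.0 t 14.95
```

View pics/w5.png

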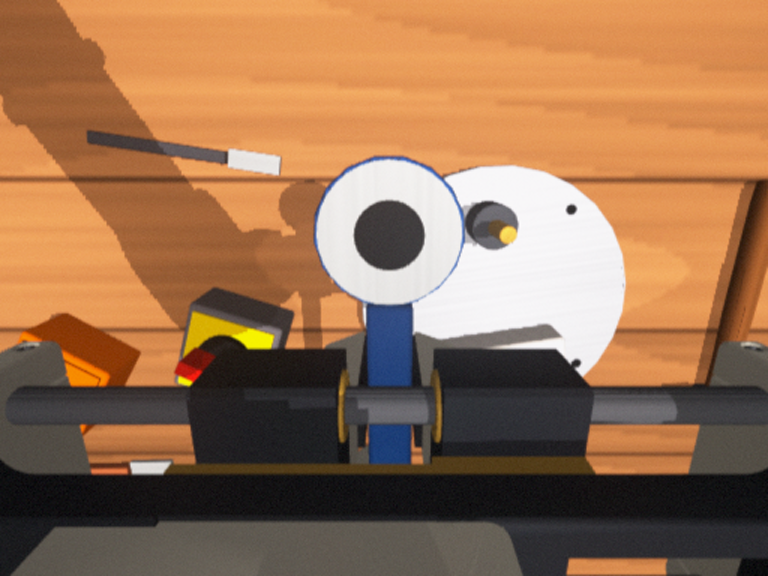

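The stud tip shows at (508,235) and the eye at (389,235). The marble is hidden, so I combine this with the first wrist, top and scene views.

Run:
```python
from h import *
w=arm.get_image("wrist");s=arm.get_image("scene")
t0=np.load("top.npy",allow_pickle=True).item()
T=np.array([[.337,.903,.268,.427],[.942,-.323,-.096,.031],[0,.285,-.959,.438],[0,0,0,1]]);T[:3,:3]=R.from_matrix(T[:3,:3]).as_matrix()
w1=dict(frame=cv2.resize(cv2.imread("pics/w1.png")[:,:,::-1],(512,384),interpolation=cv2.INTER_AREA),mtx=w["mtx"],T=T)
def cen(p,box,lo,hi):
    x0,y0,x1,y1=box;f=cv2.cvtColor(np.ascontiguousarray(p["frame"]),cv2.COLOR_RGB2HSV)[y0:y1,x0:x1]
    m=cv2.inRange(f,lo,hi);n,l,st,c=cv2.connectedComponentsWithStats(m);i=1+np.argmax(st[1:,4]);print("  n",st[i]);return c[i]+[x0,y0]
br=((15,150,140),(30,255,255));bk=((0,0,0),(179,255,50))
px=cen(w,(325,145,352,170),*br);print("w stud",px,ray(w,px,.113))
px=cen(w1,(464,50,490,70),*br);print("w1 stud(bright)",px,ray(w1,px,.113))
for n,p,b in(("w1",w1,(475,172,507,200)),("t0",t0,(150,148,166,162)),("s",s,(306,148,330,162))):
    px=cen(p,b,*bk);a=ray(p,px,.073);print(n,"spot",px,a)
np.save("now.npy",dict(w=w,s=s,w1=w1),allow_pickle=True)
for p,b,sc,n in((w1,(455,40,512,215),3,0),):pass
A=cv2.resize(w1["frame"][40:215,440:512],(240,583));B=cv2.resize(t0["frame"][140:240,115:215],(280,280),interpolation=cv2.INTER_CUBIC);C=cv2.resize(s["frame"][125:185,255:335],(280,210))
D=cv2.resize(w["frame"][140:175,315:360],(240,186))
im=np.zeros((583,770,3),np.uint8);im[:,:240]=A;im[:280,245:525]=B;im[290:500,245:525]=C;im[:186,530:]=D
cv2.imwrite("pics/mix.png",im[:,:,::-1])
```

```text
n [ 8  4 11 12 99]
w stud [338.06060606 154.80808081] [0.45556175 0.26646204 0.113     ]
  n [  5   4  12  12 114]
w1 stud(bright) [474.5         59.33333333] [0.45697676 0.26461942 0.113     ]
  n [  8   7  16  17 170]
w1 spot [490.47058824 186.98235294] [0.62987159 0.29329931 0.073     ]
  n [ 5  6  6  7 33]
t0 spot [157.54545455 156.90909091] [0.6297304  0.29520575 0.073     ]Traceback (most recent call last):
  File "<stdin>", line 13, in <module>
  File "<stdin>", line 8, in cen
    return _wrapfunc(a, 'argmax', axis=axis, out=out, **kwds)
    return bound(*args, **kwds)
ValueError: attempt to get argmax of an empty sequence
```

Run:
```python
from h import *
w=arm.get_image("wrist");o=arm.observe();P=o["position"]
f=cv2.cvtColor(w["frame"],cv2.COLOR_RGB2GRAY)[95:215,200:320]
# hole: dark blob, and blue+white ring
m=cv2.inRange(f,0,70);n,l,st,c=cv2.connectedComponentsWithStats(m)
for i in range(1,n):
  if 1000<st[i,4]<3000 and abs(c[i][0]-60)<15:
    cs,_=cv2.findContours((l==i).astype(np.uint8),cv2.RETR_EXTERNAL,cv2.CHAIN_APPROX_NONE)
    e=cv2.fitEllipse(cs[0]);px=np.array(e[0])+[200,95];print("hole",e,px)
h=cv2.cvtColor(w["frame"],cv2.COLOR_RGB2HSV)[95:215,205:308]
m=cv2.inRange(h,(0,0,200),(179,40,255));n,l,st,c=cv2.connectedComponentsWithStats(m);i=1+np.argmax(st[1:,4])
cs,_=cv2.findContours((l==i).astype(np.uint8),cv2.RETR_EXTERNAL,cv2.CHAIN_APPROX_NONE)
e=cv2.fitEllipse(cv2.convexHull(max(cs,key=len)));q=np.array(e[0])+[205,95];print("ring",e,q,st[i])
for z in(P[2]+.025,P[2]+.030,P[2]+.035):
  E=ray(w,q,z); a=ray(w,q+[e[1][0]/2,0],z);b=ray(w,q-[e[1][0]/2,0],z)
  print("dz",(z-P[2]).round(3),"eye",(E-P).round(4),"hole",(ray(w,px,z)-P).round(4),"dia",np.linalg.norm(a-b).round(4))
s=arm.get_image("scene")
for i,z in enumerate([P[2]-.006]):
  for l in("clamp_eye","clamp_toe"):
    for d in arm.place_of(l,s)[:3]: print(l,round(d["conf"],2),np.array(d["centre"])*[512,384])
  print("pred eye,toe,",proj(s,[P[0]-.0555,P[1],z]),proj(s,[P[0]+.1195,P[1],z]))
th=np.arctan2(.0285,.174);print(th);d=.0555
go([.456+d*np.cos(th),.2655+d*np.sin(th),.149],np.pi/2+th)
```

```text
hole ((59.00038528442383, 61.436832427978516), (43.601863861083984, 44.59267044067383), 84.30924987792969) [259.00038528 156.43683243]
ring ((60.09201431274414, 66.70085144042969), (96.33206939697266, 120.55133056640625), 139.81692504882812) [265.09201431 161.70085144] [   6   11   97  109 6330]
dz 0.025 eye [-0.0518  0.0018  0.025 ] hole [-0.0543 -0.0011  0.025 ] dia 0.0465
dz 0.03 eye [-0.0527  0.0017  0.03  ] hole [-0.0552 -0.0011  0.03  ] dia 0.0447
dz 0.035 eye [-0.0536  0.0016  0.035 ] hole [-0.056  -0.0011  0.035 ] dia 0.0429
clamp_eye 0.93 [129.0752 220.992 ]
clamp_eye 0.74 [260.4032 112.0128]
clamp_eye 0.62 [253.2864 330.7008]
clamp_toe 0.96 [223.1808 283.2   ]
clamp_toe 0.96 [159.8976 242.688 ]
clamp_toe 0.79 [304.1792 127.7184]
pred eye,toe, [258.93961574 113.07810517] [303.51963504 125.86024082]
0.16235148191281498
pos [0.4821 0.1785 0.2682] tooly yaw 1.571 tilt [-0.  0.] shift cm [-2.87  9.59 11.92] turn z -0.162 j [-0.53  0.22  0.09  1.78 -0.02  1.14  1.13] F [-0.3  0.4 -7.3] w 0.17 gf 50.0 t 15.25
```

Emit:
{"api": "carry_out", "payload": {"claw": [1,1,1,1,1,1,1,1,1,1,1], "delta_pos": [[0,0,0],[0,0,0],[-0.4,0.8,0],[-0.8,1.7,0.6],[-0.9,2,1],[-0.9,2,1.2],[-0.8,1.7,1.2],[-0.6,0.9,1.2],[0,0,1.2],[0,0,0.6],[0,0,0]], "angular": [[0,0,-0.06],[0,0,-0.102],[0,0,0],[0,0,0],[0,0,0],[0,0,0],[0,0,0],[0,0,0],[0,0,0],[0,0,0],[0,0,0]]}}

```text
clock: 16.35
position: [0.5103, 0.2741, 0.197]
ee_rot: [0.252, -3.13, 0.003]
force: [-0.2, -0.7, -5.9]
width: 0.167
gripper_force: 50.0
```

```bash
cat > chk.py <<'E'
from h import *
w=arm.get_image("wrist");t=arm.get_image("top");s=arm.get_image("scene");P=arm.observe()["position"]
f=cv2.cvtColor(w["frame"],cv2.COLOR_RGB2HSV)
m=cv2.inRange(f[100:210,200:320],(12,130,110),(32,255,255));n,l,st,c=cv2.connectedComponentsWithStats(m)
for i in range(1,n):
  if st[i,4]>30: px=c[i]+[200,100];print("brass in hole",st[i],px,ray(w,px,.113).round(4))
g=cv2.cvtColor(w["frame"],cv2.COLOR_RGB2GRAY)
print("f",np.array(w["mtx"])[0,0])
# steel of toe / black spot for scene and top: enlarged mosaic
pe=proj(s,P).astype(int)
A=cv2.resize(s["frame"][pe[1]-50:pe[1]+55,pe[0]-55:pe[0]+75],(520,420),interpolation=cv2.INTER_CUBIC)
B=cv2.resize(w["frame"][95:225,195:325],(280,280),interpolation=cv2.INTER_CUBIC)
C=cv2.resize(t["frame"][130:235,105:225],(280,245),interpolation=cv2.INTER_CUBIC)
im=np.zeros((530,800,3),np.uint8);im[:420,:520]=A;im[:280,520:]=B;im[285:530,520:]=C
import sys;cv2.imwrite("pics/"+sys.argv[1],im[:,:,::-1])
np.save("now.npy",dict(w=w,t=t,s=s,P=P),allow_pickle=True);print("scene crop origin",pe-[55,50],"x4; pos",P)
go([.511,.2755,.149],np.pi/2+.162)
E
python3 chk.py c6.png
```

```text
f 277.7042749041643
scene crop origin [236  72] x4; pos [0.51125106 0.27486891 0.19896196]
pos [0.5113 0.2749 0.199 ] tooly yaw 1.732 tilt [0.06 0.02] shift cm [0.02 0.07 5.  ] turn z -0.001 j [-0.61  0.39  0.03  1.72 -0.01  1.03  1.16] F [-0.2 -0.3 -6.9] w 0.167 gf 50.0 t 16.5
```

View pics/c6.png

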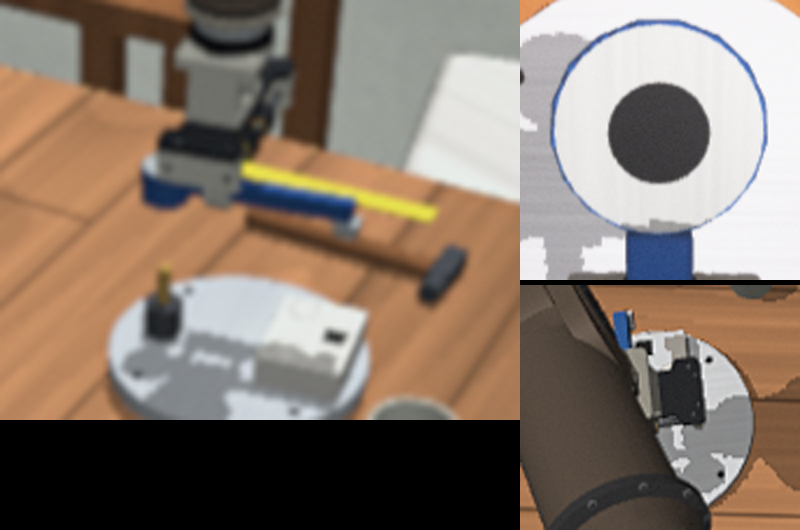

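The scene crop shows the arm held roughly level, with its eye over the stud side at crop (160,180) and its toe towards the marble spot at (345,225). I'll measure its pitch numerically.

```bash
cat > lev.py <<'E'
from h import *
from scipy.optimize import least_squares
D=np.load("now.npy",allow_pickle=True).item();s=D["s"];P=D["P"]
f=cv2.cvtColor(s["frame"],cv2.COLOR_RGB2HSV);m=cv2.inRange(f,(105,110,30),(125,255,255))
o=proj(s,P).astype(int);m[:o[1]-30]=0;m[o[1]+40:]=0;m[:,:o[0]-30]=0;m[:,o[0]+50:]=0
th=.162;cam=np.array(s["T"])[:3,3];print("cam",cam.round(2))
u=np.array([np.cos(th),np.sin(th),0]);v=np.array([-u[1],u[0],0])
sd=np.sign((cam-P)@v)
def pt(x,y,h,pitch,dz): # x from grasp along arm, pitch>0 toe up, about grasp point (h=.025)
    return P+u*(x*np.cos(pitch)-(h-.025)*np.sin(pitch))+v*y+np.array([0,0,.019+x*np.sin(pitch)+(h-.025)*np.cos(pitch)+dz])
cols=[];rows=[]
for c in range(o[0]+8,o[0]+32):
    k=np.nonzero(m[:,c])[0]
    if len(k)>2: cols.append(c);rows.append((k.min(),k.max()+1-0.))
rows=np.array(rows,float);cols=np.array(cols)
pl=np.polyfit(cols,rows[:,1],1);pu=np.polyfit(cols,rows[:,0],1)
print("lower",pl.round(3),"upper",pu.round(3))
for pd in(-4,-2,0,2,4):
    p=np.radians(pd)
    a,b=[proj(s,pt(x,sd*.008,.012,p,0)) for x in(.03,.10)]
    c,d=[proj(s,pt(x,-sd*.008,.034,p,0)) for x in(.03,.10)]
    print(pd,"low slope",((b-a)[1]/(b-a)[0]).round(3),"row err",(np.polyval(pl,a[0])-a[1]).round(2),(np.polyval(pl,b[0])-b[1]).round(2),"| up slope",((d-c)[1]/(d-c)[0]).round(3),"err",(np.polyval(pu,c[0])-c[1]).round(2),(np.polyval(pu,d[0])-d[1]).round(2))
# eye leftmost region rows
for c in range(o[0]-25,o[0]-5,2):
    k=np.nonzero(m[:,c])[0]
    if len(k): print(c,k.min(),k.max()+1,end="; ")
print();
for pd in(-3,0,3):
    q=[proj(s,pt(-.055+.024*np.cos(a),.024*np.sin(a),0,np.radians(pd),0)) for a in np.linspace(0,6.28,40)];q=np.array(q)
    print(pd,"eye bottom: low row",q[:,1].max().round(2),"at col",q[q[:,1].argmax(),0].round(1),"left col",q[:,0].min().round(1))
E
python3 lev.py
```

```text
cam [ 1.06 -0.91  0.99]
lower [ 0.178 69.317] upper [ 0.182 63.653]
-4 low slope 0.253 row err -1.32 -2.68 | up slope 0.248 err 1.6 0.39
-2 low slope 0.22 row err -1.08 -1.86 | up slope 0.215 err 1.86 1.24
0 low slope 0.188 row err -0.84 -1.02 | up slope 0.183 err 2.11 2.1
2 low slope 0.156 row err -0.59 -0.18 | up slope 0.15 err 2.36 2.95
4 low slope 0.125 row err -0.34 0.66 | up slope 0.118 err 2.61 3.8
272 117 118; 274 117 123; 276 118 123; 278 118 123; 280 119 123; 282 119 121; 
-3 eye bottom: low row 123.72 at col 277.8 left col 270.8
0 eye bottom: low row 124.33 at col 277.1 left col 271.1
3 eye bottom: low row 124.97 at col 277.4 left col 271.4
```

```bash
cat > eye.py <<'E'
from h import *
w=arm.get_image("wrist");P=arm.observe()["position"]
g=cv2.cvtColor(w["frame"],cv2.COLOR_RGB2GRAY)[95:215,200:320]
n,l,st,c=cv2.connectedComponentsWithStats(cv2.inRange(g,0,100))
for i in range(1,n):
  if 1000<st[i,4]<3000 and abs(c[i][0]-60)<15:
    px=c[i]+[200,95];E=ray(w,px,P[2]+.030);b=ray(w,px,P[2]+.028)
    print("eye",E.round(4),b.round(4),"err to stud",(E-[.456,.2655,0])[:2].round(4),"P",P.round(4))
go([.511,.2755,.149],np.pi/2+.162)
E
python3 eye.py
```

```text
eye [0.4567 0.2649 0.2291] [0.4571 0.2649 0.2271] err to stud [ 0.0007 -0.0006] P [0.5113 0.275  0.1991]
pos [0.5113 0.275  0.1991] tooly yaw 1.732 tilt [0.07 0.04] shift cm [0.03 0.05 5.01] turn z -0.001 j [-0.61  0.39  0.03  1.72 -0.01  1.03  1.16] F [ 0.6  0.1 -6.6] w 0.169 gf 50.0 t 16.55
```

Emit:
{"api": "carry_out", "payload": {"claw": [1,1,1,1,1,1,1,1,1,1,1,1,1], "delta_pos": [[0,0.05,0.4],[0,0,0.7],[0,0,0.8],[0,0,0.8],[0,0,0.8],[0,0,0.7],[0,0,0.5],[0,0,0.3],[0,0,0],[0,0,0],[0,0,0],[0,0,0],[0,0,0]], "angular": [[0,0,0],[0,0,0],[0,0,0],[0,0,0],[0,0,0],[0,0,0],[0,0,0],[0,0,0],[0,0,0],[0,0,0],[0,0,0],[0,0,0],[0,0,0]]}}

```text
clock: 17.85
position: [0.5109, 0.276, 0.1485]
ee_rot: [-0.254, 3.131, 0.0]
force: [0.0, 0.7, -6.0]
width: 0.169
gripper_force: 50.0
```

```bash
python3 eye.py; python3 chk.py c7.png; python3 lev.py
```

```text
eye [0.4564 0.2659 0.1784] [0.4567 0.266  0.1764] err to stud [0.0004 0.0004] P [0.5108 0.276  0.1484]
pos [0.5108 0.276  0.1484] tooly yaw 1.733 tilt [0.02 0.01] shift cm [-0.01 -0.05 -0.06] turn z 0.0 j [-0.61  0.44  0.03  1.78 -0.01  0.92  1.16] F [-0.1  0.7 -7.3] w 0.174 gf 50.0 t 17.9
f 277.7042749041643
scene crop origin [235  83] x4; pos [0.51076541 0.27591446 0.14827639]
pos [0.5108 0.2759 0.1483] tooly yaw 1.733 tilt [0. 0.] shift cm [-0.02 -0.04 -0.07] turn z 0.0 j [-0.61  0.44  0.03  1.78 -0.01  0.92  1.16] F [-0.8  0.  -6.3] w 0.174 gf 50.0 t 18.05
cam [ 1.06 -0.91  0.99]
lower [ 0.2   74.026] upper [ 0.207 66.437]
-4 low slope 0.26 row err -1.82 -2.9 | up slope 0.255 err 0.33 -0.53
-2 low slope 0.228 row err -1.59 -2.11 | up slope 0.223 err 0.57 0.28
0 low slope 0.197 row err -1.35 -1.31 | up slope 0.191 err 0.81 1.1
2 low slope 0.166 row err -1.11 -0.5 | up slope 0.16 err 1.05 1.91
4 low slope 0.135 row err -0.87 0.31 | up slope 0.128 err 1.29 2.73
273 128 133; 275 130 134; 277 130 134; 279 131 134; 281 131 133; 
-3 eye bottom: low row 134.99 at col 277.5 left col 270.6
0 eye bottom: low row 135.58 at col 276.7 left col 270.9
3 eye bottom: low row 136.2 at col 277.1 left col 271.2
```

View pics/c7.png

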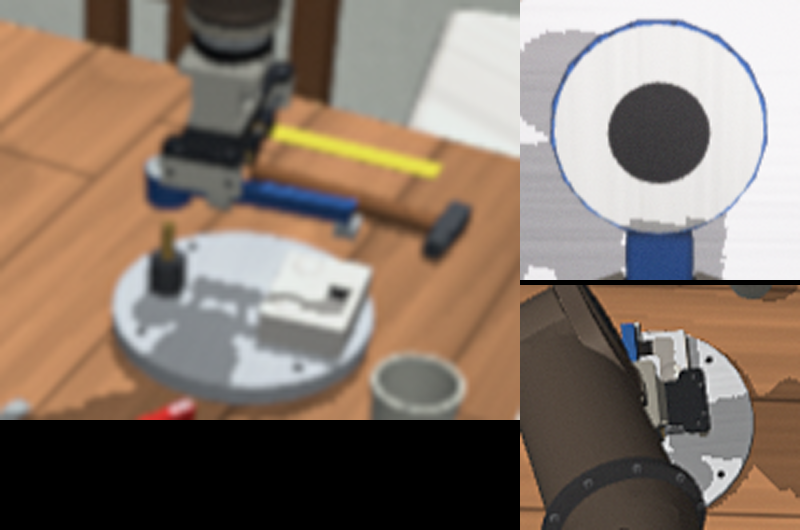

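The scene crop shows the arm level, with the eye (165,190) above the stud tip (165,228) and the toe (347,225) above the black square (338,292). There is a clear gap to both, about 29 mm above the stud by measurement. Handing in.

```bash
python3 -c "
from cell import arm
print(arm.sign_off())"
```

```text
the job is handed in; nothing more can be done
None
```

The isolator is off and the job is handed in, with the blue clamp arm held level and still about 29 mm above the stud: eye within about 1 mm of the stud, toe within about 2 mm of the black square's centre, both measured from the camera pictures.

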